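Pack the takoyaki topping kit

TASK

Pack the topping kit for the takoyaki stall: screw the lid of each topping jar down clockwise until it is snug, without overtightening, while the jar stands in its well, and only then lift that jar into the blue crate. Lift every topping shaker up and off its hook and stand it in the crate too; everything must stand upright on the crate's floor, and the other things on the counter are to be left alone.

Things in the scene. Friction and masses are not known exactly. Their poses are not given: they have to be found in the camera images.
- jar_red: Topping jar: square white body 64 x 64 x 105 mm, red panels on its x faces, and a captive round red screw lid 60 mm dia, from 107 to 135 mm above the underside. About 0.4 kg. Origin: centre of the underside, z up. Starts in a well of the jar stand, sides parallel to the well's
- jar_red_lid_top (a point): Centre of the top of the red lid, on the screw axis; turns with the lid
- jar_red_lid (a joint): Red lid: how far it is turned on its thread (rad), grows clockwise seen from above (tightening); the lid keeps its height. Drag 0.12 N m. Starts loose at 0.9 to 2.5; at 4.0 the thread ends on the seal and only the seal joint winds on
- jar_red_seal (a joint): Red lid: wind-up of its seal (rad), 0 until the lid has run down; then the lid turns on with it against a spring of 1.5 N m per rad and 0.25 N m of friction (either way once the tool stands still). Snug: about 0.4 to 0.6 N m; let go, it springs back to 0.16 if beyond, else stays. Under 0.05 not snug, over 0.6 (1.1 N m) overtightened. Grip with 35 N or more
- jar_green: Topping jar: square white body 64 x 64 x 105 mm, green panels on its x faces, and a captive round green screw lid 60 mm dia, from 107 to 135 mm above the underside. About 0.4 kg. Origin: centre of the underside, z up. Starts in a well of the jar stand, sides parallel to the well's
- jar_green_lid_top (a point): Centre of the top of the green lid, on the screw axis; turns with the lid
- jar_green_lid (a joint): Green lid: how far it is turned on its thread (rad), grows clockwise seen from above (tightening); the lid keeps its height. Drag 0.12 N m. Starts loose at 0.9 to 2.5; at 4.0 the thread ends on the seal and only the seal joint winds on
- jar_green_seal (a joint): Green lid: wind-up of its seal (rad), 0 until the lid has run down; then the lid turns on with it against a spring of 1.5 N m per rad and 0.25 N m of friction (either way once the tool stands still). Snug: about 0.4 to 0.6 N m; let go, it springs back to 0.16 if beyond, else stays. Under 0.05 not snug, over 0.6 (1.1 N m) overtightened. Grip with 35 N or more
- jar_stand: Fixed grey stand 96 (x) x 222 (y) mm, 40 mm high, with two square wells 68 mm wide at y = -55 and +55 mm, floor 8 mm above the table; the wells keep the jars from turning (with 2 mm play each side). Origin at the centre of the underside
- crate: Loose open blue crate, outside 262 (x) x 192 (y) x 60 mm, walls and floor 6 mm (inside 250 x 180 mm, floor 6 mm above its origin). 0.8 kg. Origin: centre of the underside, z up
- hook_stand: Fixed steel stand, base 130 (x) x 300 (y) mm; a rail 230 mm high at x = +65 mm carries three hooks that point to the stand's -x, at y = -95, 0, +95 mm. Arms 8 mm thick, axis 216 mm up in the dip at x = 0 where items hang; upturned tips at x = -28 mm reach 236 mm. Origin on the table below the middle dip
- hook0 (a point): Hook of the hook stand (y = -95 mm), 4 mm above the arm's axis in the dip where an item hangs
- hook1 (a point): Hook of the hook stand (y = 0 mm), 4 mm above the arm's axis in the dip where an item hangs
- hook2 (a point): Hook of the hook stand (y = 95 mm), 4 mm above the arm's axis in the dip where an item hangs
- shaker0: Closed shaker, yellow band, may be absent: body 60 mm dia, 70 high; wire loop 60 wide (along y) up to 133 mm; on it an upright wooden grip, 18 mm dia, from 133 to 167 mm above the underside. About 0.14 kg. Origin: centre of underside, z up. Starts hanging by the loop, underside 92 mm up. To unhook: raise 20 to 40 mm (the body hits the arm at 50), then go 45 mm or more along the stand's -x
- shaker1: Closed shaker, orange band, may be absent: body 60 mm dia, 70 high; wire loop 60 wide (along y) up to 133 mm; on it an upright wooden grip, 18 mm dia, from 133 to 167 mm above the underside. About 0.14 kg. Origin: centre of underside, z up. Starts hanging by the loop, underside 92 mm up. To unhook: raise 20 to 40 mm (the body hits the arm at 50), then go 45 mm or more along the stand's -x
- shaker2: Closed shaker, blue band, may be absent: body 60 mm dia, 70 high; wire loop 60 wide (along y) up to 133 mm; on it an upright wooden grip, 18 mm dia, from 133 to 167 mm above the underside. About 0.14 kg. Origin: centre of underside, z up. Starts hanging by the loop, underside 92 mm up. To unhook: raise 20 to 40 mm (the body hits the arm at 50), then go 45 mm or more along the stand's -x
- sauce_bottle: Red sauce bottle, 56 mm dia, 170 mm tall, loose bystander, to be left alone. Origin at the centre of the underside
- mayo_bottle: Yellow bottle with red cap, 56 mm dia, 160 mm tall, loose bystander, to be left alone. Origin at the centre of the underside
- pick_cup: Steel cup of wooden-handled picks, 80 mm dia, 165 mm tall with the picks, loose bystander, to be left alone. Origin at the centre of the underside
- bowl: White ceramic bowl, 90 mm dia, 45 mm tall, loose bystander, to be left alone. Origin at the centre of the underside
- boat_stack: Wooden serving boat, 150 x 85 x 32 mm, loose bystander, to be left alone. Origin at the centre of the underside
- oil_tin: Green oil tin, 68 mm dia, 130 mm tall, loose bystander, to be left alone. Origin at the centre of the underside
There are look-alikes about, which are no part of the job. What is shaped like the jar_red but purple is not meant.

How it is judged:
At the end, for the whole second after the job is handed in: Both jars and every shaker present stand upright (under 0.12 rad) and still on the floor of the crate: origin within 100 mm in x and 66 mm in y of its centre, under 14 mm above its underside; both lids run down and snug (seal 0.05 to 0.6); crate flat on the table (x of jar_red in the frame of crate between -0.1 and 0.1 m and y of jar_red in the frame of crate between -0.066 and 0.066 m and z of jar_red in the frame of crate between 0 and 0.014 m and angle between each of jar_red, jar_green, shaker0, shaker1, shaker2's own z axis and vertical below 0.12 rad and linear speed of each of jar_red, jar_green, shaker0, shaker1, shaker2, crate below 0.03 m/s and x of jar_green in the frame of crate between -0.1 and 0.1 m and y of jar_green in the frame of crate between -0.066 and 0.066 m and z of jar_green in the frame of crate between 0 and 0.014 m and x of shaker0 in the frame of crate between -0.1 and 0.1 m and y of shaker0 in the frame of crate between -0.066 and 0.066 m and z of shaker0 in the frame of crate between 0 and 0.014 m and x of shaker1 in the frame of crate between -0.1 and 0.1 m and y of shaker1 in the frame of crate between -0.066 and 0.066 m and z of shaker1 in the frame of crate between 0 and 0.014 m and x of shaker2 in the frame of crate between -0.1 and 0.1 m and y of shaker2 in the frame of crate between -0.066 and 0.066 m and z of shaker2 in the frame of crate between 0 and 0.014 m and value of joint jar_red_seal between 0.05 and 0.6 rad and value of joint each of jar_red_lid, jar_green_lid above 3.8 rad and value of joint jar_green_seal between 0.05 and 0.6 rad and angle between crate's own z axis and vertical below 0.05 rad and height (world z) of crate below 0.01 m); the robot touches nothing.
It fails at once if a lid is overtightened (seal wound past 0.6) (value of joint any of jar_red_seal, jar_green_seal above 0.6 rad).
It fails at once if a jar is lifted from its well (30 mm up) before its lid is snug (seal under 0.05) ((z of jar_red in the frame of jar_stand above 0.038 m and value of joint jar_red_seal below 0.05 rad) or (z of jar_green in the frame of jar_stand above 0.038 m and value of joint jar_green_seal below 0.05 rad)).
It fails at once if a bystander is pushed more than 40 mm or knocked over (distance of any of sauce_bottle, mayo_bottle, pick_cup, bowl, boat_stack, oil_tin from where it was at the start of the episode above 0.04 m or angle between any of sauce_bottle, mayo_bottle, pick_cup, bowl, boat_stack, oil_tin's own z axis and vertical above 0.5 rad).
Of shaker0, shaker1, shaker2 only 2 to 3 are there at a start; the rules pass over those that are not, and their reading is None.
At some moment in a run one of crate may be knocked a few centimetres aside while the robot is not near it.
It also fails if it takes over 210 s, if anything falls off the work surface, if the arm or the gripper's body presses on something with over 40 N, if the wrist force passes 120 N, or if a joint passes its speed limit or range.

ROBOT

A 7-joint arm with a two-finger parallel gripper is mounted at the origin on the work surface. World frame = base frame: x ahead of the robot, y to its left, z up, the work surface at z = 0. Lengths are in m, angles in rad, forces in N, time in s.
With the tool pointing down it reaches from about 0.4 to 0.85 m from the base axis. Payload 10.4 kg.
Tool frame: the origin (TCP) lies between the finger pads; the fingertips stand 22 mm ahead of it and the grasp point (between the pads) lies 3 mm ahead of it (r.nose_length is the distance from the TCP to the fingertips, in m); z points along the fingers, y is the line along which they close (so a half turn about z gives the same grasp; the last joint's range is limited). The gripper opens to 87 mm and grips with 3 to 60 N. Pads are 19 mm wide; open, the fingers measure 117 mm over their backs; the gripper's body (75 mm by 190 mm) begins 51 mm behind the grasp point.
Start: joints at [1.282, 0.332, -0.065, 1.46, 0.022, 1.35, -0.088], TCP at [0.164, -0.603, 0.245] pointing down, gripper open.
Joint ranges: [-2.6, 2.6], [-0.5, 2.12], [-1.47, 1.34], [0.16, 2.42], [-1.27, 4.41], [0.06, 2.06], [-2.6, 2.6]. Speed limits (rad/s): [2.22, 2.22, 2.79, 2.79, 3.14, 3.14, 3.14].

INTERFACE

Orientations are given as a unit quaternion [x, y, z, w].
In Python, from bench import readout, cams, r gives the robot as it stands. The module is installed in compiled form; this text tells all that it offers.
- The arm moves only by the tool step_arm, never from a script. Its argument "deltas" is a list that holds one entry, the list of rows, each a list of 7 numbers: the turn, a rotation vector about the tool's x, y, z in rad, then the shift along the tool's x, y, z in m, then the opening in per cent of the stroke, from 0 (shut) to 100 (fully open). A call has 1 to 20 rows; each row is the pose to reach, as a shift and turn from the pose commanded when the call began, along the tool's axes at that moment; what a row does not reach only later rows make up. A row lasts 1/8 s, in which the tool goes at most 62.5 mm and 10.7 degrees, less where a joint would pass 70% of its speed; a pose out of reach is approached as far as the arm can. A call with a gripper value outside its range is refused whole. The fingers move at their own pace and stop on an object; "squeeze" is the grip in N (left out, the last holds). Time passes only in rows, so rows that repeat a pose let the fingers close. It gives the time, the measured TCP pose, the force, the opening and the grip force at its end, in the units of the state.
- readout.read_state(): the state, without advancing time (a new reading comes with each control period).
- cams.camera(name): name is "side" or "top"; returns a dict with "img" (400x640x3 uint8, red, green, blue), "fx", "fy", "cx", "cy" (pixels), "origin" and "rotation" of the camera in the world. Camera axes: x right, y up, looking along -z (the intrinsics and any distortion apply to the point x, -y, -z); pixel columns grow to the right and rows downward; lengths in m; the calibration is good to about 2 mm. A picture is of the moment at which its call begins. There is no depth.
- r.close_job(): hands the job in; it is judged then, once.
The state is a dict: "time": time; "joint_positions": joint angles; "joint_vel": joint speeds; "joint_torque": joint torques, N m; "ee_pos": TCP position; "eef_rot": TCP orientation; "ft_force": force on the tool from outside, world axes, zero at the start; "torque": the same for the moment, N m; "width": finger opening in m; "grip_force": force on a finger pad.
Only numpy, scipy, OpenCV 4.12 (cv2) and the standard library are available. Lean on these libraries where they do the work, as an engineer would, in place of code of your own. Each camera call takes 0.05 s, during which the arm holds its last target. There are 200 camera calls.

## Working session

There is one attempt and no reset: what is moved stays moved. The work goes in short steps, Python scripts to look and compute and a tool call to move; the robot and the scene stay as the last step left them, time stands still between calls to the robot, and variables do not carry over. Pictures are saved under pics/ and viewed, at most 14 in all, crops included, and the job is handed in when it is done.

Besides the shell and the picture viewer there is one more tool, called after "Request:" as name(argument=value, ...) on one line, values as JSON. step_arm: Moves the arm, as the interface text tells. Its arguments: {"type":"object","properties":{"deltas":{"type":"array"},"squeeze":{"type":"number"}},"required":["deltas"]}

```bash
mkdir -p pics
cat > h.py <<'E'
import numpy as np, cv2
from bench import readout, cams, r
from scipy.spatial.transform import Rotation as R
def snap(n,f):
    c=cams.camera(n); cv2.imwrite('pics/'+f,c['img'][:,:,::-1]); return c
def rays(c,uv):
    d=np.array([(uv[0]-c['cx'])/c['fx'],-(uv[1]-c['cy'])/c['fy'],-1.0])
    return np.array(c['origin']), RR(c)@d
def RR(c):
    m=np.array(c['rotation'],float)
    return m if m.shape==(3,3) else R.from_quat(m).as_matrix()
def at_z(c,uv,z):
    o,d=rays(c,uv); return o+d*(z-o[2])/d[2]
def proj(c,p):
    q=RR(c).T@(np.array(p)-np.array(c['origin'])); return np.array([c['cx']+c['fx']*q[0]/-q[2], c['cy']-c['fy']*q[1]/-q[2]])
E
python3 - <<'E'
from h import *
import pickle
for n in('top','side'):
    c=snap(n,n+'0.png'); pickle.dump(c,open(n+'0.pkl','wb'))
    print({k:v for k,v in c.items() if k!='img'})
print(readout.read_state())
E
```

```text
{'fx': 462.23030691877494, 'fy': 462.23030691877494, 'cx': 312.9178619491569, 'cy': 201.77163392052688, 'origin': array([ 0.36343693, -0.05511735,  1.35276787]), 'rotation': array([-0.04684523,  0.05868326,  0.71194813, -0.69820603])}
{'fx': 378.16998850123025, 'fy': 378.16998850123025, 'cx': 317.6920429848785, 'cy': 206.45507276130496, 'origin': array([0.50245921, 0.82968446, 0.71431678]), 'rotation': array([-0.01865969,  0.48784659,  0.87249934, -0.02006036])}
{'time': 0.1, 'joint_positions': array([ 1.28238036,  0.33280321, -0.06467223,  1.46087034,  0.02159229,
        1.34985112, -0.08846559]), 'joint_vel': array([-0.00075849, -0.00189064,  0.00048134, -0.00174092, -0.00078882,
        0.00044072,  0.00022706]), 'joint_torque': array([ 2.19534115e-03, -6.24548507e+01,  2.49835302e-02, -3.90718567e+01,
       -6.14947337e-02,  3.65599827e-02,  1.01088631e-04]), 'ee_pos': array([ 0.16408953, -0.6027552 ,  0.2438306 ]), 'eef_rot': array([ 9.91178819e-01,  1.32529870e-01, -1.09651936e-04, -6.08786737e-04]), 'ft_force': array([ 0.39014232,  1.17797463, -0.57899515]), 'torque': array([ 0.04722635, -0.01035572, -0.0462265 ]), 'grip_force': 0.0, 'width': 0.08698620130813121}
```

View pics/top0.png

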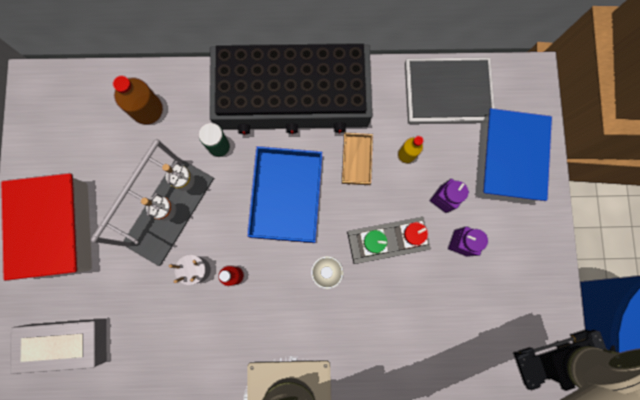

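View pics/side0.png

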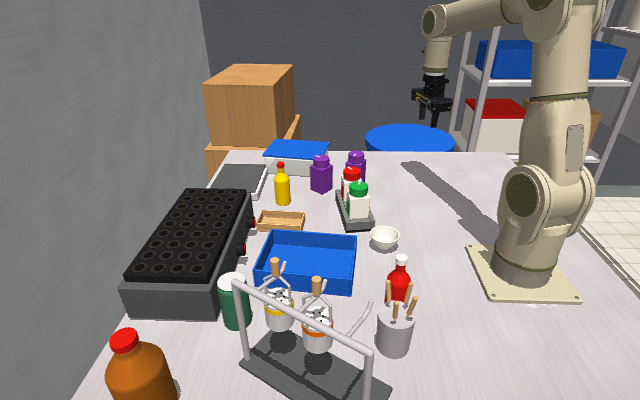

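The top view shows the open blue crate at (287,195), with a closed blue box at (517,155) as its look-alike. The jar stand holds a green lid at (375,242) and a red lid at (415,234). The purple look-alikes are at (452,195) and (468,241). Two shakers hang at (176,175) and (157,207), and the third hook is empty. The side view shows their bands are yellow (275,305) and orange (317,330).

Run:
```python
import cv2
a=cv2.imread('pics/top0.png')
cv2.imwrite('pics/c1.png',cv2.resize(a[130:280,80:230],None,fx=4,fy=4,interpolation=cv2.INTER_CUBIC))
cv2.imwrite('pics/c2.png',cv2.resize(a[140:280,240:440],None,fx=4,fy=4,interpolation=cv2.INTER_CUBIC))
```

```text
(no output)
```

View pics/c1.png

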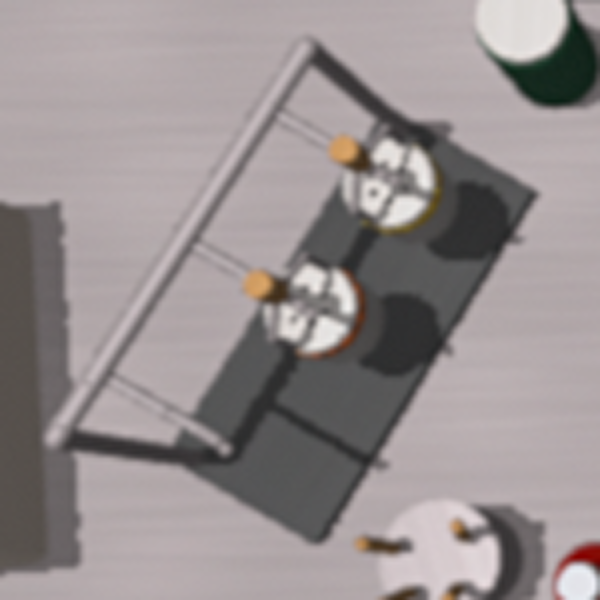

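View pics/c2.png

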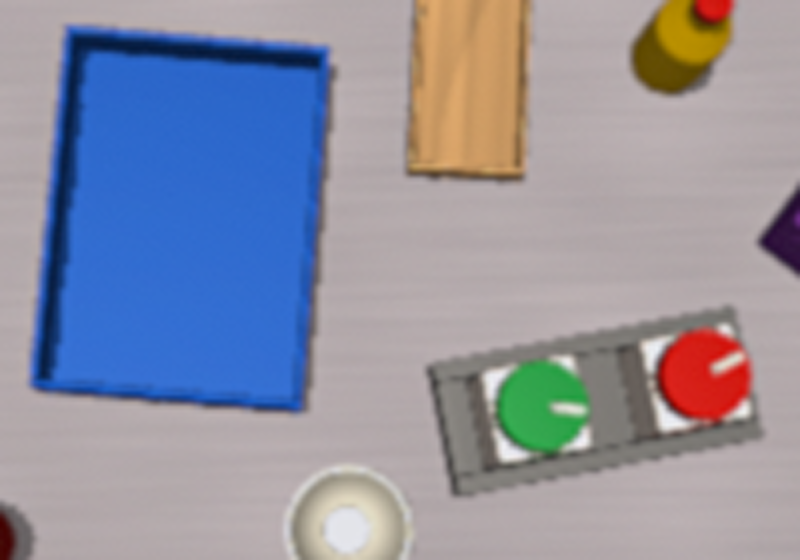

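The crops show the two wooden grips at (341,147) and (257,283) in c1. In c2 the lids are green at (541,405) and red at (703,374), and the crate rim corners are (67,27), (329,48), (303,410) and (33,388). Now I'll compute positions.

Run:
```python
from h import *
import pickle
np.set_printoptions(precision=4,suppress=True)
c=pickle.load(open('top0.pkl','rb')); s=pickle.load(open('side0.pkl','rb'))
f=lambda u,o,z: at_z(c,(u[0]/4+o[0],u[1]/4+o[1]),z)
A=(80,130);B=(240,140)
for n,u,o,z in[('yel',(341,147),A,.259),('or',(257,283),A,.259),('railL',(308,40),A,.23),('railR',(57,438),A,.23),('baseA',(538,192),A,.006),('baseB',(320,542),A,.006),('tip2',(228,452),A,.236),
 ('green',(541,405),B,.143),('red',(703,374),B,.143),('c1',(67,27),B,.06),('c2',(329,48),B,.06),('c3',(303,410),B,.06),('c4',(33,388),B,.06),
 ('s1',(430,368),B,.04),('s2',(735,308),B,.04),('s3',(762,435),B,.04),('s4',(458,495),B,.04),('bowl',(348,528),B,.045),('pick',(440,560),A,.1)]:
    p=f(u,o,z); print(n,p,'side px',proj(s,p))
print('purple',at_z(c,(457,188),.135),at_z(c,(472,238),.135),'boat',at_z(c,(344,183),.03),'oil',at_z(c,(208,132),.13),'sauce',at_z(c,(224,277),.17))
print(R.from_quat(readout.read_state()['eef_rot']).as_matrix())
```

```text
yel [0.6197 0.2788 0.259 ] side px [274.2866 258.2904]
or [0.5377 0.3263 0.259 ] side px [316.2843 276.6104]
railL [0.6951 0.3099 0.23  ] side px [232.7778 280.1317]
railR [0.45  0.453 0.23 ] side px [369.8262 349.8059]
baseA [0.6424 0.21   0.006 ] side px [276.9264 322.1784]
baseB [0.3889 0.3632 0.006 ] side px [390.9075 385.9172]
tip2 [0.4391 0.3482 0.236 ] side px [372.4459 296.6956]
green [ 0.4378 -0.2384  0.143 ] side px [358.153  184.1703]
red [ 0.456  -0.3459  0.143 ] side px [351.6276 169.2609]
c1 [0.7207 0.0793 0.06  ] side px [253.0843 267.9253]
c2 [ 0.702  -0.1087  0.06  ] side px [271.4092 227.2211]
c3 [ 0.4427 -0.0844  0.06  ] side px [357.2525 233.6363]
c4 [0.4617 0.1037 0.06  ] side px [352.3667 276.8661]
s1 [ 0.472  -0.1759  0.04  ] side px [346.7514 221.793 ]
s2 [ 0.5108 -0.3962  0.04  ] side px [335.479  188.3036]
s3 [ 0.4198 -0.4104  0.04  ] side px [360.0824 186.8194]
s4 [ 0.382  -0.1928  0.04  ] side px [374.7373 219.3903]
bowl [ 0.3606 -0.1144  0.045 ] side px [383.8879 232.4293]
pick [0.3736 0.254  0.1   ] side px [396.3509 311.9342]
purple [ 0.5769 -0.4657  0.135 ] [ 0.4418 -0.4966  0.135 ] boat [ 0.616  -0.1711  0.03  ] oil [0.745  0.2047 0.13  ] sauce [0.3538 0.1511 0.17  ]
[[ 0.9649  0.2627 -0.0004]
 [ 0.2627 -0.9649  0.0012]
 [-0.0001 -0.0012 -1.    ]]
```

```bash
cat >> h.py <<'E'
def row(p,yaw):
    """tool-down target (world p, yaw of tool x in deg) -> turn z, shift in tool axes"""
    s=readout.read_state(); M=R.from_quat(s['eef_rot']).as_matrix()
    y=np.radians(yaw); T=np.array([[np.cos(y),np.sin(y),0],[np.sin(y),-np.cos(y),0],[0,0,-1]])
    return np.round(R.from_matrix(M.T@T).as_rotvec(),4),np.round(M.T@(np.array(p)-s['ee_pos']),4)
def st():
    s=readout.read_state(); M=R.from_quat(s['eef_rot']).as_matrix()
    print('t',round(s['time'],2),'p',np.round(s['ee_pos'],4),'yaw',np.round(np.degrees(np.arctan2(M[1,0],M[0,0])),2),'q',np.round(s['joint_positions'],2),'F',np.round(s['ft_force'],1),'M',np.round(s['torque'],3),'w',round(s['width'],4),'g',round(s['grip_force'],1))
E
python3 -c "
from h import *
print(row((.456,-.346,.22),84))"
```

```text
(array([-1.1000e-03, -7.0000e-04, -1.2002e+00]), array([ 0.3491, -0.171 ,  0.024 ]))
```

Request:
step_arm(deltas=[[[0, 0, -0.18, 0.05, -0.024, 0.003, 100], [0, 0, -0.36, 0.1, -0.049, 0.006, 100], [0, 0, -0.54, 0.15, -0.073, 0.01, 100], [0, 0, -0.72, 0.2, -0.098, 0.014, 100], [0, 0, -0.9, 0.25, -0.122, 0.018, 100], [0, 0, -1.05, 0.3, -0.147, 0.021, 100], [0, 0, -1.2, 0.349, -0.171, 0.024, 100], [0, 0, -1.2, 0.349, -0.171, 0.024, 100], [0, 0, -1.2, 0.349, -0.171, 0.024, 100], [0, 0, -1.2, 0.349, -0.171, 0.024, 100]]])

```text
time: 1.35
ee_pos: [0.4549, -0.3477, 0.2204]
eef_rot: [0.744, 0.668, -0.0, -0.0]
ft_force: [-0.6, 0.8, 0.5]
width: 0.087
grip_force: 0.0
```

```bash
python3 -c "
from h import *
st(); print(row((.456,-.346,.22),170))"
```

```text
t 1.35 p [ 0.4549 -0.3477  0.2204] yaw 83.81 q [ 0.94  0.26 -0.43  1.62  0.11  1.28  0.38] F [-0.6  0.8  0.5] M [ 0.007 -0.097  0.014] w 0.087 g 0.0
(array([-8.0000e-04, -0.0000e+00, -1.5044e+00]), array([0.0019, 0.0009, 0.0004]))
```

Run:
```python
from h import *
import pickle
c=pickle.load(open('top0.pkl','rb'));im=c['img']
hsv=cv2.cvtColor(im,cv2.COLOR_RGB2HSV)
for n,x,y,f in[('red',415,234,lambda h:(h<8)|(h>172)),('green',375,241,lambda h:(h>45)&(h<85))]:
    m=(f(hsv[...,0])&(hsv[...,1]>130)&(hsv[...,2]>110)).astype('u1'); w=np.zeros_like(m); w[y-16:y+16,x-16:x+16]=1
    ct=max(cv2.findContours(m*w,0,2)[0],key=cv2.contourArea); h=cv2.convexHull(ct)
    (e,ax,_)=cv2.fitEllipse(h); cc,rr=cv2.minEnclosingCircle(h); print(n,e,ax,cc,rr,at_z(c,cc,.143),at_z(c,e,.143))
```

```text
red (415.7785339355469, 233.49351501464844) (22.31414222717285, 23.298906326293945) (415.773681640625, 233.65789794921875) 11.792154312133789 [ 0.45561037 -0.34594101  0.143     ] [ 0.45604228 -0.34597712  0.143     ]
green (375.13861083984375, 241.2313690185547) (21.338207244873047, 21.56072425842285) (375.1486511230469, 241.28378295898438) 11.089171409606934 [ 0.43771022 -0.23812023  0.143     ] [ 0.4378477  -0.23809946  0.143     ]
```

Request:
step_arm(deltas=[[[0, 0, -0.18, 0.002, 0.001, 0, 100], [0, 0, -0.36, 0.002, 0.001, 0, 100], [0, 0, -0.54, 0.002, 0.001, 0, 100], [0, 0, -0.72, 0.002, 0.001, 0, 100], [0, 0, -0.9, 0.002, 0.001, 0, 100], [0, 0, -1.08, 0.002, 0.001, 0, 100], [0, 0, -1.26, 0.002, 0.001, 0, 100], [0, 0, -1.44, 0.002, 0.001, 0, 100], [0, 0, -1.62, 0.002, 0.001, 0, 100], [0, 0, -1.68, 0.002, 0.001, 0, 100], [0, 0, -1.68, 0.002, 0.001, 0, 100], [0, 0, -1.68, 0.002, 0.001, 0, 100]]])

```text
time: 2.85
ee_pos: [0.4568, -0.345, 0.2206]
eef_rot: [-0.001, 1.0, -0.0, -0.0]
ft_force: [-0.1, 0.3, 0.8]
width: 0.0871
grip_force: 0.0
```

```bash
python3 -c "
from h import *
st(); print(row((.456,-.346,.14),180))
snap('side','s1.png')"
```

```text
t 2.85 p [ 0.4568 -0.345   0.2206] yaw -179.92 q [ 1.11  0.3  -0.65  1.61  0.18  1.3   2.  ] F [-0.1  0.3  0.8] M [ 0.138 -0.128  0.014] w 0.0871 g 0.0
(array([-0.0002, -0.0001,  0.0015]), array([ 0.0007, -0.0009,  0.0806]))
```

View pics/s1.png

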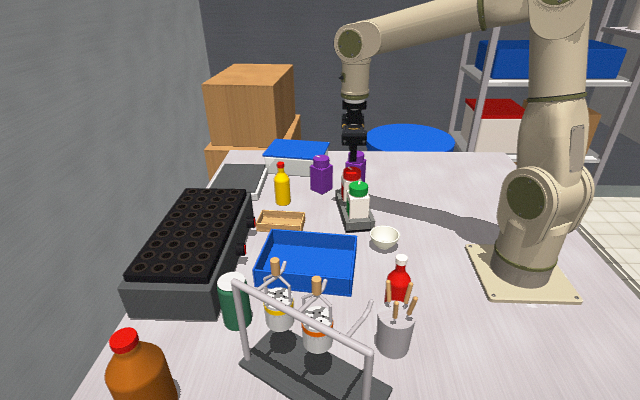

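The gripper stands directly above the red jar at (352,170) and its fingers are aligned. I'll descend and grip it.

Request:
step_arm(deltas=[[[0, 0, 0, 0.001, -0.001, 0.03, 100], [0, 0, 0, 0.001, -0.001, 0.06, 100], [0, 0, 0, 0.001, -0.001, 0.08, 100], [0, 0, 0, 0.001, -0.001, 0.08, 100], [0, 0, 0, 0.001, -0.001, 0.08, 55], [0, 0, 0, 0.001, -0.001, 0.08, 50], [0, 0, 0, 0.001, -0.001, 0.08, 50], [0, 0, 0, 0.001, -0.001, 0.08, 50], [0, 0, 0, 0.001, -0.001, 0.08, 50], [0, 0, 0, 0.001, -0.001, 0.08, 50]]], squeeze=50)

```text
time: 4.15
ee_pos: [0.4564, -0.3459, 0.141]
eef_rot: [-0.002, 1.0, -0.0, 0.0]
ft_force: [0.0, -2.2, 4.1]
width: 0.0594
grip_force: 50.0
```

```bash
python3 -c "
from h import *
st()"
```

```text
t 4.15 p [ 0.4564 -0.3459  0.141 ] yaw -179.77 q [ 1.09  0.37 -0.63  1.7   0.23  1.15  1.97] F [ 0.  -2.2  4.1] M [-0.318 -0.177  0.012] w 0.0594 g 50.0
```

Request:
step_arm(deltas=[[[0, 0, 0.12, 0, 0, 0, 50], [0, 0, 0.27, 0, 0, 0, 50], [0, 0, 0.42, 0, 0, 0, 50], [0, 0, 0.57, 0, 0, 0, 50], [0, 0, 0.72, 0, 0, 0, 50], [0, 0, 0.87, 0, 0, 0, 50], [0, 0, 1.02, 0, 0, 0, 50], [0, 0, 1.17, 0, 0, 0, 50], [0, 0, 1.32, 0, 0, 0, 50], [0, 0, 1.47, 0, 0, 0, 50]]])

```text
time: 5.4
ee_pos: [0.4565, -0.3457, 0.141]
eef_rot: [0.671, 0.742, -0.0, 0.0]
ft_force: [-0.0, -1.0, 2.8]
width: 0.0593
grip_force: 50.0
```

```bash
python3 -c "
from h import *
st()"
```

```text
t 5.4 p [ 0.4565 -0.3457  0.141 ] yaw 95.75 q [ 0.91  0.33 -0.4   1.71  0.14  1.13  0.56] F [-0.  -1.   2.8] M [-0.267 -0.138  0.1  ] w 0.0593 g 50.0
```

Request:
step_arm(deltas=[[[0, 0, 0.12, 0, 0, 0, 50], [0, 0, 0.24, 0, 0, 0, 50], [0, 0, 0.25, 0, 0, 0, 50]]])

```text
time: 5.78
ee_pos: [0.4565, -0.3457, 0.1409]
eef_rot: [0.756, 0.654, 0.0, 0.0]
ft_force: [0.7, -3.0, 3.4]
width: 0.0591
grip_force: 50.0
```

```bash
python3 -c "
from h import *
st()"
```

```text
t 5.78 p [ 0.4565 -0.3457  0.1409] yaw 81.7 q [ 0.88  0.32 -0.37  1.71  0.13  1.13  0.33] F [ 0.7 -3.   3.4] M [-0.38  -0.189  0.025] w 0.0591 g 50.0
```

Request:
step_arm(deltas=[[[0, 0, 0, 0, 0, 0, 50]]])

```text
time: 5.9
ee_pos: [0.4565, -0.3457, 0.1409]
eef_rot: [0.756, 0.655, 0.0, 0.0]
ft_force: [-0.1, -1.3, 4.7]
width: 0.0592
grip_force: 50.0
```

```bash
python3 -c "
from h import *
st()"
```

```text
t 5.9 p [ 0.4565 -0.3457  0.1409] yaw 81.82 q [ 0.88  0.32 -0.37  1.71  0.13  1.13  0.33] F [-0.1 -1.3  4.7] M [-0.348 -0.259 -0.104] w 0.0592 g 50.0
```

Request:
step_arm(deltas=[[[0, 0, 0.12, 0, 0, 0, 50], [0, 0, 0.24, 0, 0, 0, 50]]])

```text
time: 6.15
ee_pos: [0.4565, -0.3457, 0.1409]
eef_rot: [0.83, 0.558, 0.0, 0.0]
ft_force: [1.0, -1.9, 5.4]
width: 0.0593
grip_force: 50.0
```

```bash
python3 -c "
from h import *
st()"
```

```text
t 6.15 p [ 0.4565 -0.3457  0.1409] yaw 67.85 q [ 0.85  0.32 -0.33  1.72  0.11  1.12  0.1 ] F [ 1.  -1.9  5.4] M [-0.428 -0.225  0.179] w 0.0593 g 50.0
```

Request:
step_arm(deltas=[[[0, 0, 0.12, 0, 0, 0, 50], [0, 0, 0.24, 0, 0, 0, 50]]])

```text
time: 6.4
ee_pos: [0.4565, -0.3457, 0.1409]
eef_rot: [0.891, 0.455, 0.0, 0.0]
ft_force: [0.2, -1.9, 4.9]
width: 0.0595
grip_force: 50.0
```

```bash
python3 -c "
from h import *
st()"
```

```text
t 6.4 p [ 0.4565 -0.3457  0.1409] yaw 54.1 q [ 0.82  0.32 -0.3   1.72  0.1   1.12 -0.14] F [ 0.2 -1.9  4.9] M [-0.469 -0.212  0.132] w 0.0595 g 50.0
```

Request:
step_arm(deltas=[[[0, 0, 0.12, 0, 0, 0, 50], [0, 0, 0.24, 0, 0, 0, 50]]])

```text
time: 6.65
ee_pos: [0.4565, -0.3458, 0.1409]
eef_rot: [0.939, 0.345, 0.0, 0.0]
ft_force: [-0.0, -2.1, 5.0]
width: 0.0589
grip_force: 50.0
```

```bash
python3 -c "
from h import *
st()"
```

```text
t 6.65 p [ 0.4565 -0.3458  0.1409] yaw 40.35 q [ 0.79  0.31 -0.27  1.72  0.09  1.12 -0.37] F [-0.  -2.1  5. ] M [-0.431 -0.158  0.164] w 0.0589 g 50.0
```

Request:
step_arm(deltas=[[[0, 0, 0.12, 0, 0, 0, 50], [0, 0, 0.24, 0, 0, 0, 50]]])

```text
time: 6.9
ee_pos: [0.4565, -0.3458, 0.1409]
eef_rot: [0.973, 0.23, 0.0, 0.0]
ft_force: [1.2, -2.6, 4.8]
width: 0.0591
grip_force: 50.0
```

```bash
python3 -c "
from h import *
st()"
```

```text
t 6.9 p [ 0.4565 -0.3458  0.1409] yaw 26.6 q [ 0.77  0.31 -0.23  1.72  0.08  1.12 -0.6 ] F [ 1.2 -2.6  4.8] M [-0.509 -0.128  0.156] w 0.0591 g 50.0
```

Request:
step_arm(deltas=[[[0, 0, 0.12, 0, 0, 0, 50], [0, 0, 0.24, 0, 0, 0, 50]]])

```text
time: 7.15
ee_pos: [0.4563, -0.346, 0.1409]
eef_rot: [0.994, 0.112, 0.0, 0.001]
ft_force: [0.1, -2.1, 5.2]
width: 0.0589
grip_force: 50.0
```

```bash
python3 -c "
from h import *
st()"
```

```text
t 7.15 p [ 0.4563 -0.346   0.1409] yaw 12.86 q [ 0.74  0.31 -0.2   1.72  0.07  1.12 -0.83] F [ 0.1 -2.1  5.2] M [-0.604 -0.05   0.39 ] w 0.0589 g 50.0
```

Request:
step_arm(deltas=[[[0, 0, 0.05, 0, 0, 0, 50], [0, 0, 0.1, 0, 0, 0, 50]]])

```text
time: 7.4
ee_pos: [0.4563, -0.346, 0.1409]
eef_rot: [0.998, 0.063, 0.0, 0.001]
ft_force: [-0.6, -3.1, 4.8]
width: 0.0593
grip_force: 50.0
```

```bash
python3 -c "
from h import *
st()"
```

```text
t 7.4 p [ 0.4563 -0.346   0.1409] yaw 7.28 q [ 0.73  0.31 -0.19  1.72  0.06  1.12 -0.92] F [-0.6 -3.1  4.8] M [-0.701 -0.067  0.596] w 0.0593 g 50.0
```

Request:
step_arm(deltas=[[[0, 0, 0, 0, 0, 0, 50], [0, 0, 0, 0, 0, -0.02, 50], [0, 0, 0, 0, 0, -0.06, 50], [0, 0, 0, 0, 0, -0.11, 50], [0, 0, 0, 0, 0, -0.16, 50], [0, 0, 0, 0, 0, -0.16, 50], [0, 0, 0, 0, 0, -0.16, 50]]])

```text
time: 8.28
ee_pos: [0.4555, -0.3448, 0.2984]
eef_rot: [0.998, 0.064, -0.001, -0.001]
ft_force: [-0.3, 0.3, -5.5]
width: 0.0587
grip_force: 50.0
```

```bash
cat >> h.py <<'E'
def crate(c):
    hsv=cv2.cvtColor(c['img'],cv2.COLOR_RGB2HSV); m=cv2.inRange(hsv,(100,150,60),(125,255,255)); m[:,:180]=0; m[:,420:]=0
    h=cv2.convexHull(np.vstack([k for k in cv2.findContours(m,0,2)[0] if cv2.contourArea(k)>150]))
    p=cv2.boxPoints(cv2.minAreaRect(h)); q=np.array([at_z(c,a,.06)[:2] for a in p])
    q=q[np.argsort(q[:,0])]; e=q[2:].mean(0)-q[:2].mean(0)
    print('crate',q.mean(0),'yaw',np.degrees(np.arctan2(e[1],e[0])),'len',np.hypot(*e),np.round(q,3).tolist())
    return q.mean(0),np.arctan2(e[1],e[0])
def slot(C,a,x,y): return C+np.array([np.cos(a)*x-np.sin(a)*y,np.sin(a)*x+np.cos(a)*y])
E
python3 -c "
from h import *
import pickle
st()
crate(pickle.load(open('top0.pkl','rb')))
C,a=crate(snap('top','t2.png'))
p=slot(C,a,.062,-.042); print(p, row((*p,.30),-8))"
```

```text
t 8.28 p [ 0.4555 -0.3448  0.2984] yaw 7.3 q [ 0.73  0.2  -0.19  1.51  0.04  1.43 -0.9 ] F [-0.3  0.3 -5.5] M [ 0.03   0.054 -0.008] w 0.0587 g 50.0
crate [5.82801240e-01 4.80288662e-04] yaw -5.359101730086265 len 0.25987424062484155 [[0.444, -0.081], [0.463, 0.106], [0.702, -0.108], [0.722, 0.085]]
crate [5.82801240e-01 4.80288662e-04] yaw -5.359101730086265 len 0.25987424062484155 [[0.444, -0.081], [0.463, 0.106], [0.702, -0.108], [0.722, 0.085]]
[ 0.64060753 -0.04712678] (array([-0.0026,  0.0036,  0.2667]), array([ 0.2215, -0.2718, -0.0019]))
```

View pics/t2.png

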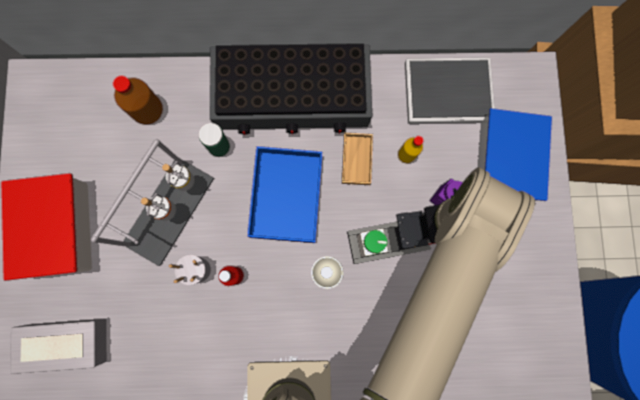

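The red jar is off the stand and in the gripper, and the crate at (287,195) has not moved.

Request:
step_arm(deltas=[[[0, 0, 0.06, 0.03, -0.037, 0, 50], [0, 0, 0.13, 0.07, -0.085, 0, 50], [0, 0, 0.2, 0.11, -0.135, 0, 50], [0, 0, 0.26, 0.15, -0.184, 0, 50], [0, 0, 0.266, 0.19, -0.233, 0, 50], [0, 0, 0.266, 0.215, -0.264, 0, 50], [0, 0, 0.266, 0.2215, -0.2725, 0, 50], [0, 0, 0.266, 0.2215, -0.2725, 0, 50], [0, 0, 0.266, 0.2215, -0.2725, 0, 50]]])

```text
time: 9.45
ee_pos: [0.6411, -0.0494, 0.2999]
eef_rot: [0.997, -0.071, -0.001, 0.001]
ft_force: [-0.1, -0.6, -3.9]
width: 0.0595
grip_force: 50.0
```

```bash
python3 -c "
from h import *
st()
p=slot(np.array([.582,-.001]),-.0935,.062,-.042); print(p, row((*p,.142),-8))
snap('side','s3.png')"
```

```text
t 9.45 p [ 0.6411 -0.0494  0.2999] yaw -8.16 q [ 0.27  0.38 -0.36  1.3   0.13  1.49 -1.79] F [-0.1 -0.6 -3.9] M [-0.041  0.01  -0.072] w 0.0595 g 50.0
[ 0.63980791 -0.0486051 ] (array([ 0.0012,  0.0012, -0.0027]), array([-0.0012, -0.0008,  0.1579]))
```

View pics/s3.png

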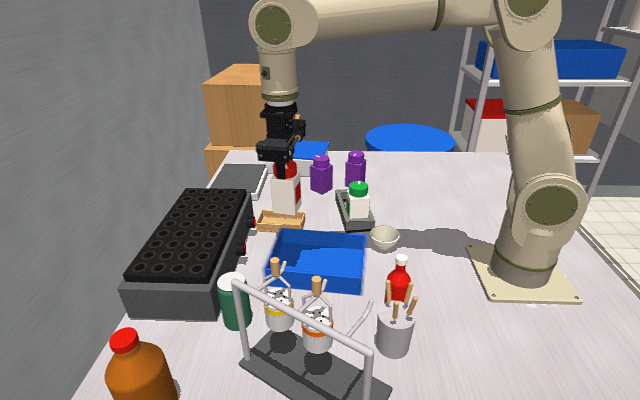

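The red jar is held upright at (286,190). In the side view the crate has shifted: its near rim corners are now at about (368,238) and (365,290), against (357,234) and (353,292) before. I'll re-measure it from the top view.

```bash
python3 -c "
from h import *
import pickle
c=snap('top','t4.png'); pickle.dump(c,open('t4.pkl','wb'))
a=c['img'][130:280,230:430,::-1]
b=cv2.imread('pics/s3.png')[220:300,250:390]
x=np.vstack([cv2.resize(a,(560,420),interpolation=2), cv2.resize(b,(560,180)[:2],interpolation=2) if 0 else np.pad(cv2.resize(b,(315,180),interpolation=2),((0,0),(0,245),(0,0)))])
cv2.imwrite('pics/c4.png',x)"
```

```text
(no output)
```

View pics/c4.png

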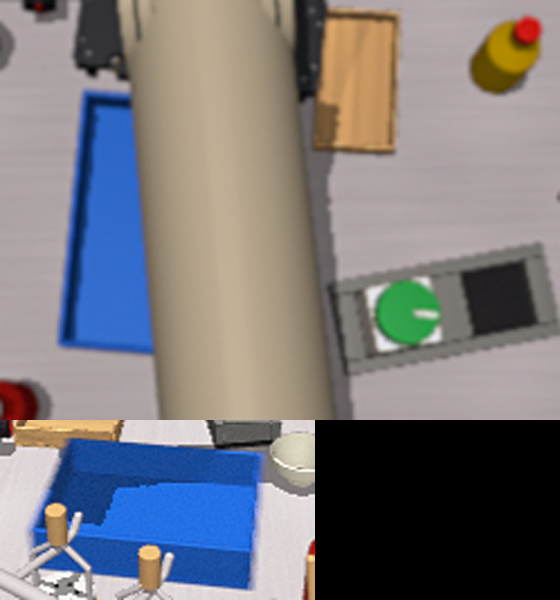

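The arm covers the middle of the crate, but its left rim corners are visible at (84,92) and (60,343) in the crop. Those two are enough to get the new pose.

```bash
python3 -c "
from h import *
import pickle
c=pickle.load(open('t4.pkl','rb')); s=pickle.load(open('side0.pkl','rb'))
P=at_z(c,(84/2.8+230,92/2.8+130),.06); Q=at_z(c,(60/2.8+230,343/2.8+130),.06)
e=(P-Q)[:2]; L=np.hypot(*e); a=np.arctan2(e[1],e[0]); C=(P+Q)[:2]/2-.096*np.array([-np.sin(a),np.cos(a)])
print(P,Q,L,np.degrees(a),C)
for x,y in((.131,.096),(-.131,.096),(-.131,-.096),(.131,-.096)): print(proj(s,(*slot(C,a,x,y),.06)))
for x,y in((.062,-.042),(-.062,-.042),(.062,.042),(-.062,.042)): print(slot(C,a,x,y))
p=slot(C,a,.062,-.042); print(row((*p,.142),-8))
"
```

```text
[0.67309703 0.07017179 0.06      ] [0.41849121 0.09485132 0.06      ] 0.25579914937172443 -5.53651568888381 [ 0.53653203 -0.0130406 ]
[270.48963421 265.98117503]
[370.53348948 275.06804555]
[372.58152675 231.67678182]
[286.41921945 225.16996115]
[ 0.59419063 -0.06082643]
[ 0.4707691 -0.0488629]
[0.60229496 0.0227817 ]
[0.47887343 0.03474524]
(array([ 0.0009,  0.0002, -0.0029]), array([-0.045 ,  0.018 ,  0.1585]))
```

```bash
python3 -c "
from h import *
import pickle
c=snap('top','t5.png'); s=snap('side','s5.png'); pickle.dump((c,s),open('5.pkl','wb'))
a=c['img'][130:280,230:330,::-1]
b=s['img'][210:300,250:390,::-1]
cv2.imwrite('pics/c5.png',np.hstack([cv2.resize(a,(300,450),interpolation=2), np.pad(cv2.resize(b,(490,315),interpolation=2),((0,135),(0,0),(0,0)))]))"
```

```text
(no output)
```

View pics/c5.png

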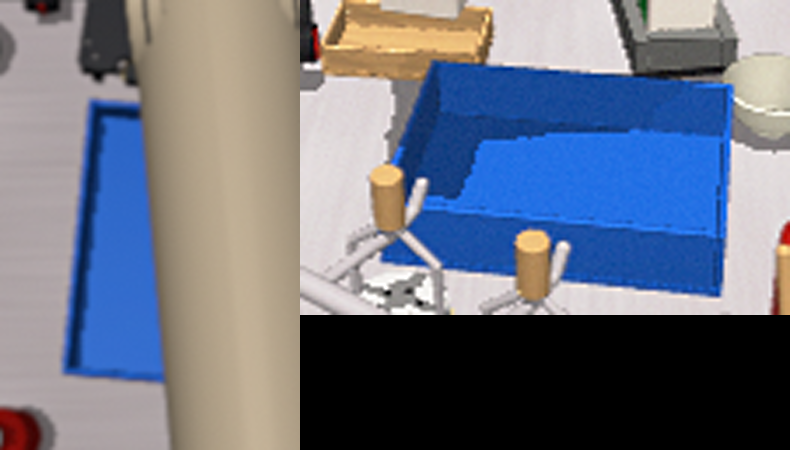

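The crate is sharp now, so it has settled. Its corners are at top px (260.3,163.3) and (251.3,254.7), and the side view agrees.

```bash
python3 -c "
from h import *
import pickle
c,s=pickle.load(open('5.pkl','rb'))
P=at_z(c,(260.3,163.3),.06); Q=at_z(c,(251.3,254.7),.06)
e=(P-Q)[:2]; L=np.hypot(*e); a=np.arctan2(e[1],e[0]); C=(P+Q)[:2]/2-.096*np.array([-np.sin(a),np.cos(a)])
print(L,np.degrees(a),C)
for x,y in((.131,.096),(-.131,.096),(-.131,-.096),(.131,-.096)): print(proj(s,(*slot(C,a,x,y),.06)))
for x,y in((.062,-.042),(-.062,-.042),(.062,.042),(-.062,.042)): print(slot(C,a,x,y))
p=slot(C,a,.062,-.042); st();print(row((*p,.142),-8))
"
```

```text
0.26065099884702536 -5.701017351694737 [ 0.53256797 -0.01325882]
[271.92776214 265.86224027]
[371.9806278 275.1401119]
[374.00824889 231.74117485]
[287.82817891 225.09271671]
[ 0.59008914 -0.06121   ]
[ 0.46670247 -0.04889216]
[0.59843348 0.02237452]
[0.47504681 0.03469236]
t 9.65 p [ 0.6415 -0.0486  0.3007] yaw -8.13 q [ 0.26  0.38 -0.36  1.3   0.13  1.49 -1.79] F [ 0.6 -0.1 -4.9] M [ 0.036 -0.073 -0.027] w 0.0593 g 50.0
(array([ 0.0005, -0.0002, -0.0022]), array([-0.0491,  0.0197,  0.1587]))
```

Request:
step_arm(deltas=[[[0, 0, 0, -0.025, 0.01, 0, 50], [0, 0, 0, -0.049, 0.02, 0, 50], [0, 0, 0, -0.049, 0.02, 0.02, 50], [0, 0, 0, -0.049, 0.02, 0.07, 50], [0, 0, 0, -0.049, 0.02, 0.115, 50], [0, 0, 0, -0.049, 0.02, 0.145, 50], [0, 0, 0, -0.049, 0.02, 0.157, 50], [0, 0, 0, -0.049, 0.02, 0.159, 50], [0, 0, 0, -0.049, 0.02, 0.159, 50]]])

```text
time: 10.78
ee_pos: [0.5913, -0.0604, 0.143]
eef_rot: [0.998, -0.07, 0.001, 0.0]
ft_force: [-0.1, 0.4, -4.3]
width: 0.0589
grip_force: 50.0
```

```bash
python3 -c "
from h import *
st()"
```

```text
t 10.78 p [ 0.5913 -0.0604  0.143 ] yaw -8.04 q [ 0.32  0.36 -0.36  1.66  0.14  1.14 -1.79] F [-0.1  0.4 -4.3] M [ 0.001 -0.009 -0.047] w 0.0589 g 50.0
```

Still 4 mm up. I'll lower slowly, release and rise.

Request:
step_arm(deltas=[[[0, 0, 0, 0, 0, 0.002, 50], [0, 0, 0, 0, 0, 0.004, 50], [0, 0, 0, 0, 0, 0.004, 50], [0, 0, 0, 0, 0, 0.003, 85], [0, 0, 0, 0, 0, 0.003, 90], [0, 0, 0, 0, 0, 0.003, 90], [0, 0, 0, 0, 0, 0.003, 90], [0, 0, 0, 0, 0, -0.02, 90], [0, 0, 0, 0, 0, -0.06, 90], [0, 0, 0, 0, 0, -0.1, 100], [0, 0, 0, 0, 0, -0.14, 100], [0, 0, 0, 0, 0, -0.14, 100]]])

```text
time: 12.28
ee_pos: [0.5918, -0.0602, 0.285]
eef_rot: [0.998, -0.07, 0.003, 0.0]
ft_force: [-0.2, 0.3, -0.2]
width: 0.0867
grip_force: 0.0
```

```bash
python3 -c "
from h import *
st();print(row((.4378,-.2382,.27),172),row((.4378,-.2382,.27),100))"
```

```text
t 12.28 p [ 0.5918 -0.0602  0.285 ] yaw -8.03 q [ 0.32  0.27 -0.36  1.47  0.1   1.41 -1.76] F [-0.2  0.3 -0.2] M [ 0.073 -0.014  0.007] w 0.0867 g 0.0
(array([-9.100e-03,  3.000e-04,  3.141e+00]), array([-0.1278,  0.1978,  0.0143])) (array([ 0.0053, -0.0042, -1.8855]), array([-0.1278,  0.1978,  0.0143]))
```

Request:
step_arm(deltas=[[[0, 0, -0.17, -0.02, 0.03, 0, 100], [0, 0, -0.34, -0.04, 0.062, 0, 100], [0, 0, -0.51, -0.06, 0.093, 0, 100], [0, 0, -0.68, -0.08, 0.124, 0, 100], [0, 0, -0.85, -0.1, 0.155, 0, 100], [0, 0, -1.02, -0.115, 0.18, 0, 100], [0, 0, -1.19, -0.128, 0.198, 0, 100], [0, 0, -1.36, -0.128, 0.198, 0.014, 100], [0, 0, -1.53, -0.128, 0.198, 0.014, 100], [0, 0, -1.7, -0.128, 0.198, 0.014, 100], [0, 0, -1.87, -0.128, 0.198, 0.014, 100], [0, 0, -2.04, -0.128, 0.198, 0.014, 100], [0, 0, -2.2, -0.128, 0.198, 0.014, 100], [0, 0, -2.36, -0.128, 0.198, 0.014, 100], [0, 0, -2.52, -0.128, 0.198, 0.014, 100], [0, 0, -2.68, -0.128, 0.198, 0.014, 100], [0, 0, -2.84, -0.128, 0.198, 0.014, 100], [0, 0, -3.0, -0.128, 0.198, 0.014, 100], [0, 0, -3.08, -0.128, 0.198, 0.014, 100], [0, 0, -3.08, -0.128, 0.198, 0.014, 100]]])

```text
time: 14.78
ee_pos: [0.4357, -0.2384, 0.2668]
eef_rot: [0.101, 0.995, 0.0, -0.0]
ft_force: [-0.0, 0.5, 0.1]
width: 0.087
grip_force: 0.0
```

```bash
python3 -c "
from h import *
st();print(row((.4378,-.2382,.14),170))"
```

```text
t 14.78 p [ 0.4357 -0.2384  0.2668] yaw 168.4 q [ 0.74  0.06 -0.34  1.74  0.02  1.35  1.76] F [-0.   0.5  0.1] M [ 0.1   -0.158  0.027] w 0.087 g 0.0
(array([ 0.0003, -0.001 , -0.028 ]), array([-0.0021,  0.0006,  0.1268]))
```

Request:
step_arm(deltas=[[[0, 0, 0, -0.002, 0.001, 0.04, 100], [0, 0, 0, -0.002, 0.001, 0.08, 100], [0, 0, 0, -0.002, 0.001, 0.11, 100], [0, 0, 0, -0.002, 0.001, 0.126, 100], [0, 0, 0, -0.002, 0.001, 0.126, 80], [0, 0, 0, -0.002, 0.001, 0.126, 50], [0, 0, 0, -0.002, 0.001, 0.126, 50], [0, 0, 0, -0.002, 0.001, 0.126, 50], [0, 0, 0, -0.002, 0.001, 0.126, 50], [0, 0, 0, -0.002, 0.001, 0.126, 50]]], squeeze=50)

```text
time: 16.02
ee_pos: [0.4388, -0.238, 0.1424]
eef_rot: [0.101, 0.995, -0.0, 0.001]
ft_force: [-0.5, 1.5, 6.6]
width: 0.0594
grip_force: 50.0
```

```bash
python3 -c "
from h import *
st()"
```

```text
t 16.02 p [ 0.4388 -0.238   0.1424] yaw 168.44 q [ 0.73  0.16 -0.35  1.9   0.06  1.09  1.72] F [-0.5  1.5  6.6] M [ 0.418 -0.03  -0.064] w 0.0594 g 50.0
```

Request:
step_arm(deltas=[[[0, 0, 0.12, 0, 0, 0, 50], [0, 0, 0.27, 0, 0, 0, 50], [0, 0, 0.42, 0, 0, 0, 50], [0, 0, 0.57, 0, 0, 0, 50], [0, 0, 0.72, 0, 0, 0, 50], [0, 0, 0.87, 0, 0, 0, 50], [0, 0, 1.02, 0, 0, 0, 50], [0, 0, 1.17, 0, 0, 0, 50], [0, 0, 1.32, 0, 0, 0, 50], [0, 0, 1.47, 0, 0, 0, 50]]])

```text
time: 17.27
ee_pos: [0.4382, -0.2384, 0.1423]
eef_rot: [0.744, 0.669, -0.0, 0.0]
ft_force: [-2.5, -0.1, 7.7]
width: 0.0592
grip_force: 50.0
```

```bash
python3 -c "
from h import *
st()"
```

```text
t 17.27 p [ 0.4382 -0.2384  0.1423] yaw 83.92 q [ 0.62  0.15 -0.23  1.91  0.04  1.09  0.27] F [-2.5 -0.1  7.7] M [0.013 0.716 0.106] w 0.0592 g 50.0
```

Request:
step_arm(deltas=[[[0, 0, 0.12, 0, 0, 0, 50], [0, 0, 0.24, 0, 0, 0, 50]]])

```text
time: 17.52
ee_pos: [0.4381, -0.2384, 0.1423]
eef_rot: [0.818, 0.575, -0.0, 0.0]
ft_force: [-2.5, 0.3, 8.5]
width: 0.0591
grip_force: 50.0
```

```bash
python3 -c "
from h import *
st()"
```

```text
t 17.52 p [ 0.4381 -0.2384  0.1423] yaw 70.22 q [ 0.6   0.15 -0.21  1.91  0.04  1.09  0.03] F [-2.5  0.3  8.5] M [0.088 0.775 0.114] w 0.0591 g 50.0
```

Request:
step_arm(deltas=[[[0, 0, 0.12, 0, 0, 0, 50], [0, 0, 0.24, 0, 0, 0, 50]]])

```text
time: 17.77
ee_pos: [0.4381, -0.2383, 0.1423]
eef_rot: [0.881, 0.473, -0.0, 0.0]
ft_force: [-3.4, 0.9, 8.6]
width: 0.0594
grip_force: 50.0
```

```bash
python3 -c "
from h import *
st()"
```

```text
t 17.77 p [ 0.4381 -0.2383  0.1423] yaw 56.48 q [ 0.58  0.15 -0.19  1.91  0.03  1.08 -0.21] F [-3.4  0.9  8.6] M [0.201 0.899 0.12 ] w 0.0594 g 50.0
```

Request:
step_arm(deltas=[[[0, 0, 0.12, 0, 0, 0, 50], [0, 0, 0.24, 0, 0, 0, 50]]])

```text
time: 18.02
ee_pos: [0.4383, -0.2382, 0.1423]
eef_rot: [0.931, 0.364, 0.0, 0.0]
ft_force: [-3.1, 0.6, 7.2]
width: 0.0589
grip_force: 50.0
```

```bash
python3 -c "
from h import *
st()"
```

```text
t 18.02 p [ 0.4383 -0.2382  0.1423] yaw 42.74 q [ 0.57  0.15 -0.17  1.91  0.03  1.08 -0.44] F [-3.1  0.6  7.2] M [0.26  0.771 0.34 ] w 0.0589 g 50.0
```

Request:
step_arm(deltas=[[[0, 0, 0.05, 0, 0, 0, 50], [0, 0, 0.1, 0, 0, 0, 50]]])

```text
time: 18.27
ee_pos: [0.4382, -0.2381, 0.1423]
eef_rot: [0.948, 0.319, -0.0, 0.0]
ft_force: [-4.2, 0.9, 8.2]
width: 0.059
grip_force: 50.0
```

```bash
python3 -c "
from h import *
st()"
```

```text
t 18.27 p [ 0.4382 -0.2381  0.1423] yaw 37.17 q [ 0.56  0.15 -0.17  1.91  0.03  1.08 -0.54] F [-4.2  0.9  8.2] M [0.364 0.886 0.401] w 0.059 g 50.0
```

Request:
step_arm(deltas=[[[0, 0, 0.05, 0, 0, 0, 50], [0, 0, 0.1, 0, 0, 0, 50]]])

```text
time: 18.52
ee_pos: [0.438, -0.2379, 0.1423]
eef_rot: [0.963, 0.271, -0.0, 0.0]
ft_force: [-4.0, 2.0, 9.6]
width: 0.0592
grip_force: 50.0
```

```bash
python3 -c "
from h import *
st()"
```

```text
t 18.52 p [ 0.438  -0.2379  0.1423] yaw 31.46 q [ 0.55  0.15 -0.16  1.91  0.03  1.08 -0.64] F [-4.   2.   9.6] M [0.424 1.046 0.646] w 0.0592 g 50.0
```

Request:
step_arm(deltas=[[[0, 0, 0, 0, 0, 0, 50], [0, 0, 0, 0, 0, -0.02, 50], [0, 0, 0, 0, 0, -0.06, 50], [0, 0, 0, 0, 0, -0.11, 50], [0, 0, 0, 0, 0, -0.16, 50], [0, 0, 0, 0, 0, -0.16, 50], [0, 0, 0, 0, 0, -0.16, 50]]])

```text
time: 19.4
ee_pos: [0.4376, -0.2377, 0.3001]
eef_rot: [0.962, 0.271, -0.001, -0.001]
ft_force: [-0.5, 0.4, -5.5]
width: 0.0591
grip_force: 50.0
```

```bash
python3 -c "
from h import *
st()
c=snap('top','t6.png')
C,a=crate(c)
p=slot(C,a,-.062,-.042); print(p, row((*p,.30),15))
cv2.imwrite('pics/c6.png',cv2.resize(c['img'][130:280,220:420,::-1],(800,600),interpolation=2))"
```

```text
t 19.4 p [ 0.4376 -0.2377  0.3001] yaw 31.5 q [ 0.55  0.04 -0.15  1.69  0.01  1.42 -0.62] F [-0.5  0.4 -5.5] M [0.017 0.092 0.04 ] w 0.0591 g 50.0
crate [ 0.53415249 -0.00894055] yaw -5.450777592655155 len 0.25801242609114305 [[0.396, -0.09], [0.415, 0.097], [0.653, -0.118], [0.672, 0.075]]
[ 0.46844324 -0.04486122] (array([-0.0023,  0.0021,  0.2879]), array([ 0.1272, -0.1482, -0.0002]))
```

View pics/c6.png

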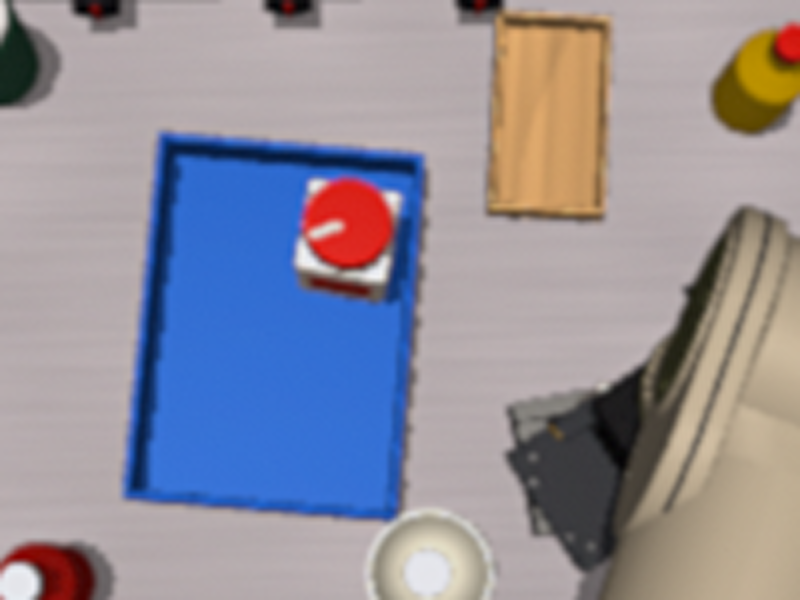

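The red jar stands upright in the crate at crop (348,225), and the crate centre is at about (277,326). The slot for the green jar is clear.

Request:
step_arm(deltas=[[[0, 0, 0.1, 0.03, -0.036, 0, 50], [0, 0, 0.2, 0.065, -0.077, 0, 50], [0, 0, 0.28, 0.1, -0.118, 0, 50], [0, 0, 0.288, 0.1242, -0.1464, 0, 50], [0, 0, 0.288, 0.1242, -0.1464, 0.03, 50], [0, 0, 0.288, 0.1242, -0.1464, 0.08, 50], [0, 0, 0.288, 0.1242, -0.1464, 0.13, 50], [0, 0, 0.288, 0.1242, -0.1464, 0.152, 50], [0, 0, 0.288, 0.1242, -0.1464, 0.156, 50], [0, 0, 0.288, 0.1242, -0.1464, 0.156, 50]]])

```text
time: 20.7
ee_pos: [0.4675, -0.0482, 0.1456]
eef_rot: [0.991, 0.131, -0.0, -0.0]
ft_force: [0.3, -0.4, -4.0]
width: 0.059
grip_force: 50.0
```

```bash
python3 -c "
from h import *
st()"
```

```text
t 20.7 p [ 0.4675 -0.0482  0.1456] yaw 15.0 q [ 0.35  0.1  -0.36  1.96  0.04  1.09 -1.34] F [ 0.3 -0.4 -4. ] M [-0.034 -0.006 -0.062] w 0.059 g 50.0
```

Request:
step_arm(deltas=[[[0, 0, 0, 0, 0, 0.003, 50], [0, 0, 0, 0, 0, 0.0055, 50], [0, 0, 0, 0, 0, 0.0055, 50], [0, 0, 0, 0, 0, 0.0045, 85], [0, 0, 0, 0, 0, 0.0045, 90], [0, 0, 0, 0, 0, 0.0045, 90], [0, 0, 0, 0, 0, 0.0045, 90], [0, 0, 0, 0, 0, -0.02, 90], [0, 0, 0, 0, 0, -0.06, 90], [0, 0, 0, 0, 0, -0.1, 100], [0, 0, 0, 0, 0, -0.15, 100], [0, 0, 0, 0, 0, -0.19, 100], [0, 0, 0, 0, 0, -0.19, 100]]])

```text
time: 22.32
ee_pos: [0.4688, -0.0481, 0.3386]
eef_rot: [0.991, 0.131, 0.003, 0.001]
ft_force: [0.4, -0.3, -1.4]
width: 0.0866
grip_force: 0.0
```

```bash
python3 -c "
from h import *
st();print(row((.5377,.3263,.33),60))"
```

```text
t 22.32 p [ 0.4688 -0.0481  0.3386] yaw 15.0 q [ 0.36 -0.03 -0.35  1.68 -0.01  1.49 -1.29] F [ 0.4 -0.3 -1.4] M [-0.051  0.043 -0.015] w 0.0866 g 0.0
(array([ 0.004 , -0.0039, -0.7854]), array([ 0.1635, -0.3439,  0.0086]))
```

Request:
step_arm(deltas=[[[0, 0, -0.12, 0.024, -0.05, 0, 80], [0, 0, -0.24, 0.048, -0.1, 0, 70], [0, 0, -0.36, 0.072, -0.15, 0, 60], [0, 0, -0.48, 0.096, -0.2, 0, 60], [0, 0, -0.6, 0.12, -0.25, 0, 60], [0, 0, -0.72, 0.142, -0.3, 0.004, 60], [0.004, -0.004, -0.785, 0.1635, -0.344, 0.008, 60], [0.004, -0.004, -0.785, 0.1635, -0.344, 0.008, 60], [0.004, -0.004, -0.785, 0.1635, -0.344, 0.008, 60], [0.004, -0.004, -0.785, 0.1635, -0.344, 0.008, 60]]], squeeze=25)

```text
time: 23.58
ee_pos: [0.5369, 0.325, 0.3276]
eef_rot: [0.867, 0.499, -0.002, -0.001]
ft_force: [-0.3, 0.3, 0.6]
width: 0.0521
grip_force: 0.0
```

```bash
python3 -c "
from h import *
st();print(row((.5377,.3263,.25),60))
s=snap('side','s7.png'); cv2.imwrite('pics/c7.png',cv2.resize(s['img'][170:370,200:420,::-1],(660,600),interpolation=2))"
```

```text
t 23.57 p [0.5369 0.325  0.3276] yaw 59.85 q [-0.13  0.39 -0.67  1.28  0.23  1.55 -1.3 ] F [-0.3  0.3  0.6] M [-0.073 -0.073 -0.064] w 0.0521 g 0.0
(array([-0.0041,  0.0025, -0.0026]), array([0.0017, 0.0003, 0.0776]))
```

View pics/c7.png

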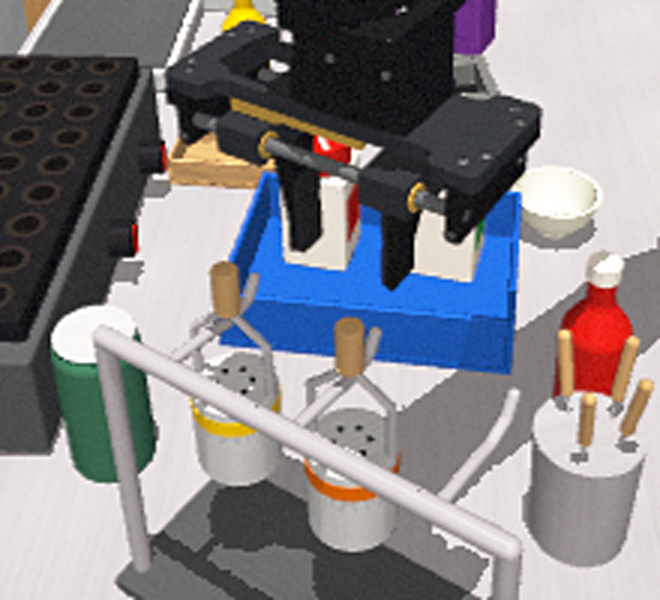

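Both jars stand in the crate. The fingertips at crop (303,250) and (397,285) straddle the orange shaker's grip at (349,345), so I'll descend.

Request:
step_arm(deltas=[[[-0.004, 0.0025, 0, 0.0015, 0, 0.03, 60], [-0.004, 0.0025, 0, 0.0015, 0, 0.06, 60], [-0.004, 0.0025, 0, 0.0015, 0, 0.077, 60], [-0.004, 0.0025, 0, 0.0015, 0, 0.077, 60], [-0.004, 0.0025, 0, 0.0015, 0, 0.077, 30], [-0.004, 0.0025, 0, 0.0015, 0, 0.077, 5], [-0.004, 0.0025, 0, 0.0015, 0, 0.077, 5], [-0.004, 0.0025, 0, 0.0015, 0, 0.077, 5], [-0.004, 0.0025, 0, 0.0015, 0, 0.077, 5]]], squeeze=30)

```text
time: 24.75
ee_pos: [0.5373, 0.3274, 0.2507]
eef_rot: [0.866, 0.5, 0.0, -0.0]
ft_force: [2.2, -1.4, -0.2]
width: 0.0171
grip_force: 30.0
```

```bash
python3 -c "
from h import *
st()"
```

```text
t 24.75 p [0.5373 0.3274 0.2507] yaw 59.94 q [-0.12  0.41 -0.67  1.41  0.25  1.4  -1.32] F [ 2.2 -1.4 -0.2] M [-0.202 -0.526  0.046] w 0.0171 g 30.0
```

Request:
step_arm(deltas=[[[0, 0, 0, 0, 0, -0.015, 5], [0, 0, 0, 0, 0, -0.03, 5], [0, 0, 0, 0, 0, -0.03, 5], [0, 0, 0, -0.02, 0, -0.03, 5], [0, 0, 0, -0.045, 0, -0.03, 5], [0, 0, 0, -0.075, 0, -0.03, 5], [0, 0, 0, -0.1, 0, -0.03, 5], [0, 0, 0, -0.1, 0, -0.06, 5], [0, 0, 0, -0.1, 0, -0.06, 5]]])

```text
time: 25.88
ee_pos: [0.4874, 0.2416, 0.3124]
eef_rot: [0.866, 0.5, 0.002, -0.0]
ft_force: [-0.3, 0.4, -2.0]
width: 0.0172
grip_force: 30.0
```

```bash
python3 -c "
from h import *
st()
c=snap('top','t8.png'); s=snap('side','s8.png')
try: crate(c)
except Exception as e: print(e)
cv2.imwrite('pics/c8.png',np.hstack([cv2.resize(c['img'][120:280,130:350,::-1],(440,320),interpolation=2),cv2.resize(s['img'][150:330,220:420,::-1],(355,320),interpolation=2)]))"
```

```text
t 25.88 p [0.4874 0.2416 0.3124] yaw 59.97 q [ 0.05  0.18 -0.68  1.54  0.11  1.46 -1.15] F [-0.3  0.4 -2. ] M [-0.075 -0.043  0.021] w 0.0172 g 30.0
crate [ 0.53335492 -0.00886444] yaw -5.450782216527157 len 0.2596147212949174 [[0.394, -0.09], [0.414, 0.097], [0.653, -0.118], [0.672, 0.075]]
```

View pics/c8.png

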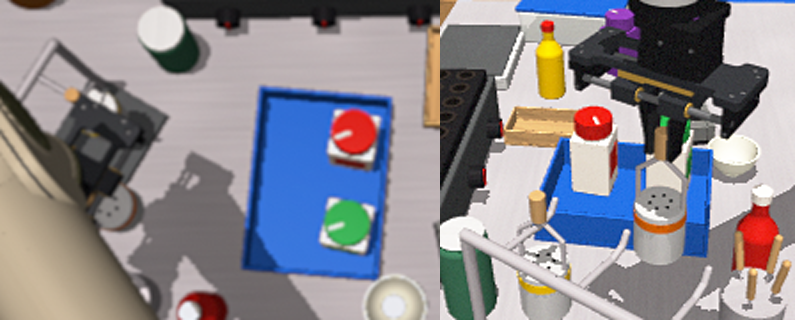

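The orange shaker is off its hook and upright, and both jars stand upright. The crate is still where it was, with its left half free.

Request:
step_arm(deltas=[[[0, 0, 0, -0.03, 0.015, 0, 5], [0, 0, 0, -0.08, 0.04, 0, 5], [0, 0, 0, -0.13, 0.065, 0, 5], [0, 0, 0, -0.17, 0.085, 0, 5], [0, 0, 0, -0.1834, 0.0916, 0, 5], [0, 0, 0, -0.1834, 0.0916, 0.03, 5], [0, 0, 0, -0.1834, 0.0916, 0.08, 5], [0, 0, 0, -0.1834, 0.0916, 0.12, 5], [0, 0, 0, -0.1834, 0.0916, 0.139, 5], [0, 0, 0, -0.1834, 0.0916, 0.143, 5], [0, 0, 0, -0.1834, 0.0916, 0.143, 5]]])

```text
time: 27.35
ee_pos: [0.4745, 0.0372, 0.1675]
eef_rot: [0.866, 0.5, -0.0, -0.001]
ft_force: [0.4, 0.2, -2.2]
width: 0.0172
grip_force: 30.0
```

```bash
python3 -c "
from h import *
st()"
```

```text
t 27.35 p [0.4745 0.0372 0.1675] yaw 60.03 q [ 0.33  0.1  -0.52  1.92  0.05  1.14 -0.74] F [ 0.4  0.2 -2.2] M [-0.013 -0.059 -0.004] w 0.0172 g 30.0
```

Request:
step_arm(deltas=[[[0, 0, 0, 0, 0, 0.002, 5], [0, 0, 0, 0, 0, 0.003, 5], [0, 0, 0, 0, 0, 0.003, 5], [0, 0, 0, 0, 0, 0.0025, 40], [0, 0, 0, 0, 0, 0.0025, 45], [0, 0, 0, 0, 0, 0.0025, 45], [0, 0, 0, 0, 0, -0.02, 45], [0, 0, 0, 0, 0, -0.06, 45], [0, 0, 0, 0, 0, -0.11, 60], [0, 0, 0, 0, 0, -0.165, 60], [0, 0, 0, 0, 0, -0.165, 60]]])

```text
time: 28.72
ee_pos: [0.476, 0.0369, 0.3366]
eef_rot: [0.866, 0.5, 0.003, 0.001]
ft_force: [0.6, 0.2, -1.1]
width: 0.0514
grip_force: 0.0
```

```bash
python3 -c "
from h import *
st();print(row((.6197,.2792,.33),60))"
```

```text
t 28.73 p [0.476  0.0369 0.3366] yaw 59.98 q [ 0.34 -0.01 -0.51  1.66 -0.01  1.48 -0.69] F [ 0.6  0.2 -1.1] M [-0.033 -0.074 -0.005] w 0.0514 g 0.0
(array([ 0.0051, -0.0039, -0.0003]), array([0.2817, 0.0032, 0.0077]))
```

Request:
step_arm(deltas=[[[0, 0, 0, 0.04, 0, 0, 60], [0, 0, 0, 0.09, 0.001, 0, 60], [0, 0, 0, 0.14, 0.002, 0, 60], [0, 0, 0, 0.19, 0.003, 0, 60], [0, 0, 0, 0.24, 0.003, 0, 60], [0.004, -0.004, 0, 0.275, 0.003, 0.004, 60], [0.004, -0.004, 0, 0.2817, 0.003, 0.006, 60], [0.004, -0.004, 0, 0.2817, 0.003, 0.006, 60]]])

```text
time: 29.72
ee_pos: [0.6177, 0.2787, 0.3255]
eef_rot: [0.866, 0.5, -0.004, -0.001]
ft_force: [-0.1, 0.3, -0.1]
width: 0.0525
grip_force: 0.0
```

```bash
python3 -c "
from h import *
st();print(row((.6197,.2792,.25),60))
s=snap('side','s9.png'); cv2.imwrite('pics/c9.png',cv2.resize(s['img'][150:350,190:410,::-1],(660,600),interpolation=2))"
```

```text
t 29.73 p [0.6177 0.2787 0.3255] yaw 60.0 q [-0.09  0.5  -0.63  1.13  0.28  1.6  -1.18] F [-0.1  0.3 -0.1] M [-0.063 -0.07   0.016] w 0.0525 g 0.0
(array([-0.0059,  0.0048,  0.    ]), array([0.0018, 0.0019, 0.0754]))
```

View pics/c9.png

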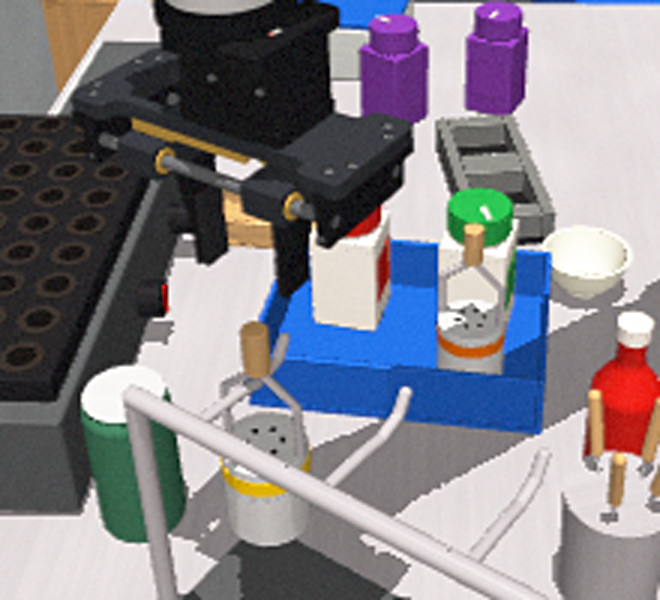

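The orange shaker stands in the crate at (474,310). The gripper at (208,255) and (290,285) straddles the yellow shaker's grip at (255,350). That was the 13th picture; I'll keep the last one for the end.

Request:
step_arm(deltas=[[[-0.006, 0.005, 0, 0.0018, 0.002, 0.03, 60], [-0.006, 0.005, 0, 0.0018, 0.002, 0.06, 60], [-0.006, 0.005, 0, 0.0018, 0.002, 0.075, 60], [-0.006, 0.005, 0, 0.0018, 0.002, 0.075, 60], [-0.006, 0.005, 0, 0.0018, 0.002, 0.075, 30], [-0.006, 0.005, 0, 0.0018, 0.002, 0.075, 5], [-0.006, 0.005, 0, 0.0018, 0.002, 0.075, 5], [-0.006, 0.005, 0, 0.0018, 0.002, 0.075, 5], [-0.006, 0.005, 0, 0.0018, 0.002, 0.075, 5]]], squeeze=30)

```text
time: 30.9
ee_pos: [0.62, 0.2796, 0.2514]
eef_rot: [0.866, 0.5, 0.001, -0.0]
ft_force: [-1.8, 0.6, 0.9]
width: 0.0172
grip_force: 30.0
```

```bash
python3 -c "
from h import *
st()"
```

```text
t 30.9 p [0.62   0.2796 0.2514] yaw 60.0 q [-0.08  0.52 -0.63  1.26  0.3   1.45 -1.2 ] F [-1.8  0.6  0.9] M [ 0.111  0.168 -0.028] w 0.0172 g 30.0
```

Request:
step_arm(deltas=[[[0, 0, 0, 0, 0, -0.015, 5], [0, 0, 0, 0, 0, -0.03, 5], [0, 0, 0, 0, 0, -0.03, 5], [0, 0, 0, -0.02, 0, -0.03, 5], [0, 0, 0, -0.045, 0, -0.03, 5], [0, 0, 0, -0.075, 0, -0.03, 5], [0, 0, 0, -0.1, 0, -0.03, 5], [0, 0, 0, -0.1, 0, -0.06, 5], [0, 0, 0, -0.1, 0, -0.06, 5]]])

```text
time: 32.02
ee_pos: [0.5706, 0.193, 0.3135]
eef_rot: [0.866, 0.5, 0.003, 0.001]
ft_force: [0.5, 0.4, -1.3]
width: 0.0168
grip_force: 30.0
```

```bash
python3 -c "
from h import *
st()
c=snap('top','t10.png')
C,a=crate(c); p=slot(C-[0,.003],a,.062,.044); print(p,row((*p,.312),60))"
```

```text
t 32.02 p [0.5706 0.193  0.3135] yaw 59.95 q [ 0.1   0.32 -0.65  1.39  0.19  1.49 -1.06] F [ 0.5  0.4 -1.3] M [-0.019 -0.089  0.02 ] w 0.0168 g 30.0
crate [ 0.53369672 -0.00889705] yaw -5.450780702129171 len 0.25892810787261394 [[0.395, -0.09], [0.414, 0.097], [0.653, -0.118], [0.672, 0.075]]
[0.59959595 0.02601457] (array([ 0.0022, -0.0027, -0.0004]), array([-0.1299,  0.1089, -0.0002]))
```

Request:
step_arm(deltas=[[[0, 0, 0, -0.03, 0.025, 0, 5], [0, 0, 0, -0.07, 0.059, 0, 5], [0, 0, 0, -0.11, 0.092, 0, 5], [0, 0, 0, -0.13, 0.109, 0, 5], [0, 0, 0, -0.13, 0.109, 0.01, 5], [0, 0, 0, -0.13, 0.109, 0.05, 5], [0, 0, 0, -0.13, 0.109, 0.09, 5], [0, 0, 0, -0.13, 0.109, 0.125, 5], [0, 0, 0, -0.13, 0.109, 0.141, 5], [0, 0, 0, -0.13, 0.109, 0.144, 5], [0, 0, 0, -0.13, 0.109, 0.144, 5]]])

```text
time: 33.45
ee_pos: [0.6001, 0.0263, 0.1682]
eef_rot: [0.866, 0.5, 0.001, 0.0]
ft_force: [0.4, 0.3, -1.3]
width: 0.0172
grip_force: 30.0
```

```bash
python3 -c "
from h import *
st()"
```

```text
t 33.45 p [0.6001 0.0263 0.1682] yaw 60.0 q [ 0.32  0.38 -0.55  1.6   0.21  1.21 -0.79] F [ 0.4  0.3 -1.3] M [-0.038 -0.059 -0.037] w 0.0172 g 30.0
```

Lower, release, rise, and move aside so the cameras can see the crate.

Request:
step_arm(deltas=[[[0, 0, 0, 0, 0, 0.002, 5], [0, 0, 0, 0, 0, 0.003, 5], [0, 0, 0, 0, 0, 0.003, 5], [0, 0, 0, 0, 0, 0.0025, 40], [0, 0, 0, 0, 0, 0.0025, 45], [0, 0, 0, 0, 0, 0.0025, 45], [0, 0, 0, 0, 0, -0.02, 45], [0, 0, 0, 0, 0, -0.06, 45], [0, 0, 0, 0, 0, -0.11, 45], [0, 0, 0, 0, 0, -0.16, 45], [0, 0, 0, -0.05, 0.03, -0.16, 45], [0, 0, 0, -0.1, 0.05, -0.16, 45], [0, 0, 0, -0.15, 0.08, -0.16, 45], [0, 0, 0, -0.2, 0.1, -0.16, 45], [0, 0, 0, -0.25, 0.12, -0.16, 45], [0, 0, 0, -0.3, 0.14, -0.16, 45], [0, 0, 0, -0.3, 0.14, -0.16, 45]]])

```text
time: 35.58
ee_pos: [0.5683, -0.3098, 0.3259]
eef_rot: [0.868, 0.496, -0.0, 0.0]
ft_force: [0.2, 1.1, -0.4]
width: 0.0393
grip_force: 0.0
```

```bash
python3 -c "
from h import *
st()
c=snap('top','t11.png'); s=snap('side','s11.png')
crate(c)
cv2.imwrite('pics/c11.png',np.hstack([cv2.resize(c['img'][130:280,230:350,::-1],(400,500),interpolation=2),cv2.resize(s['img'][140:300,240:390,::-1],(400,427),interpolation=2)[:500] if 0 else np.pad(cv2.resize(s['img'][140:300,240:390,::-1],(400,427),interpolation=2),((0,73),(0,0),(0,0)))]))"
```

```text
t 35.58 p [ 0.5683 -0.3098  0.3259] yaw 59.52 q [ 0.71  0.38 -0.39  1.24  0.15  1.54 -0.2 ] F [ 0.2  1.1 -0.4] M [ 0.008 -0.05  -0.019] w 0.0393 g 0.0
crate [ 0.53415249 -0.00894055] yaw -5.450777592655155 len 0.25801242609114305 [[0.396, -0.09], [0.415, 0.097], [0.653, -0.118], [0.672, 0.075]]
```

View pics/c11.png

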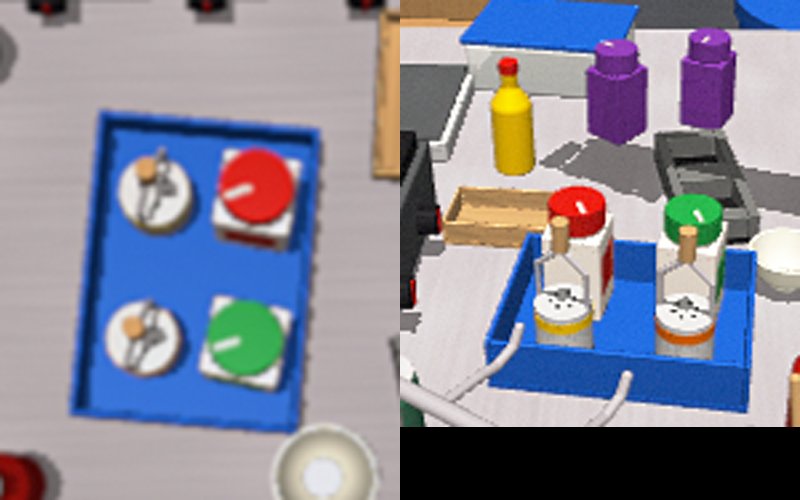

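All four items stand upright on the crate floor, well inside the walls, and the robot is clear of them. I'm handing the job in.

```bash
python3 -c "
from bench import r
print(r.close_job())"
```

```text
the job is handed in; nothing more can be done
None
```

The job is handed in (no verdict came back): both jar lids were tightened to about 0.6 N m, inferred from wrist torque, and both jars and the two shakers present (yellow and orange) stand upright in the crate.

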